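Seat a bezel cup and hold the cordless handpiece at the ready over it

TASK

Of the two brass bezel cups on the black rubber pad, take the one lying open side up and lower it fully home into the round pocket of the steel block, still open side up, and let go of it. Then draw the cordless handpiece out of its stand and hold it slanting at about 45 degrees, burr end down, with the burr's tip 20 mm above the middle of the cup's mouth, ready to work and with the handpiece touching nothing but the gripper. Finish while holding it still there; do not let the handpiece bump the cup or the block, and leave the other cup, the hammer and the jar alone.

Things in the scene. Friction and masses are not known exactly. Their poses are not given: they have to be found in the camera images.
- cup: Round brass bezel cup, outside diameter 32 mm, height 20 mm, wall 2.5 mm, floor 4 mm, about 50 g, lying open side up on the pad. Origin at the centre of its underside, z up out of its mouth. It and the spare cup may be on either half of the pad, 90 to 110 mm apart.
- spare_cup: The same cup lying open side down, so its flat floor shows on top; bystander. Origin at the centre of its lower end as it lies, z up.
- pad: Fixed black rubber pad, 110 mm (its x) by 190 mm (its y), 4 mm thick. Origin at the centre of its underside.
- block: Fixed steel block, 90 x 90 x 30 mm high, with one round blind pocket in the middle of its top. Origin at the centre of its underside.
- block_hole0 (a point): Centre of the pocket's mouth, on the block's top face (30 mm above the table), z up. The pocket is 34 mm in diameter and 6 mm deep: a cup fully home has its underside 6 mm below this point and its rim 14 mm above it.
- stand: Fixed handpiece stand: wooden base 90 x 90 x 10 mm with an upright aluminium tube, 42 mm outside and 26 mm inside diameter, its top 95 mm above the table. Origin at the centre of the underside, the tube's axis is z.
- handpiece: Cordless rotary handpiece, straight, round, 160 mm long, 130 to 200 g, hanging upright in the stand, burr down, collar resting on the tube. Origin on its axis at the collar's underside, z to the tail; centre of mass near z 30 mm. Collar 32 mm diameter, z 0 to 6 mm; grip barrel 24 mm (end cap 25), z 6 to 85 mm; nose 22 mm, tapering from z -18 mm; to be drawn up over 75 mm to clear the tube.
- burr_tip (a point): Tip of the handpiece's burr, on its axis 75 mm from the handpiece's origin, at the far end from the tail (5 mm diameter burr on a thin shank).
- hammer: Small hammer lying on the bench beyond the pad, 220 mm long; bystander.
- jar: Small glass jar, 52 mm diameter, 70 mm high, origin at the centre of its underside; bystander.
Not all that is in view belongs to the job. Of the things that look like the block, the smaller one is meant. What is shaped like the handpiece but blue is not meant.

How it is judged:
On the way, in this order (a step that is already met when the one before it is completed fails the run):
1. the cup, open side up and still held, is lowered to the pocket (less than 10 mm from home) (contact force between the fingers and cup above 0.3 N and horizontal distance between cup and block_hole0 below 0.006 m and z of cup in the frame of block_hole0 below 0.004 m and angle between cup's own z axis and vertical below 0.25 rad), for 0.05 s.
2. the cup sits fully home in the pocket, open side up and let go (horizontal distance between cup and block_hole0 below 0.004 m and z of cup in the frame of block_hole0 below -0.004 m and angle between cup's own z axis and vertical below 0.12 rad and contact force between the fingers and cup below 0.1 N), for 0.2 s.
3. the handpiece is drawn right out of its stand by the gripper (contact force between the fingers and handpiece above 0.5 N and contact force between handpiece and stand below 0.05 N and z of burr_tip in the frame of stand above 0.095 m), for 0.1 s.
At the end, for the whole second after the job is handed in: Cup home in the pocket, open side up (4 mm off centre, 2 mm off the floor, 0.12 rad at most), let go; handpiece held still by the gripper alone, burr down, 30 to 60 degrees off vertical, tip within 15 mm of the pocket's axis and 5 to 40 mm above the cup's rim; other things left alone (all of step 2 and contact force between the fingers and handpiece above 0.5 N and contact force between handpiece and stand below 0.05 N and contact force between handpiece and block below 0.05 N and contact force between handpiece and cup below 0.05 N and contact force between handpiece and pad below 0.05 N and contact force between handpiece and spare_cup below 0.05 N and contact force between handpiece and hammer below 0.05 N and contact force between handpiece and jar below 0.05 N and angle between handpiece's own z axis and vertical between 0.52 and 1.05 rad and horizontal distance between burr_tip and block_hole0 below 0.015 m and z of burr_tip in the frame of block_hole0 between 0.019 and 0.054 m and linear speed of handpiece below 0.03 m/s); the arm keeps its last pose, push and grip.
It fails at once if the handpiece bumps the cup or the block (contact force between handpiece and cup above 1.5 N or contact force between handpiece and block above 1.5 N).
It fails at once if the other cup, the hammer or the jar is shifted by more than 20 mm (distance of any of spare_cup, hammer, jar from where it was at the start of the episode above 0.02 m).
It also fails if it takes over 58 s, if anything falls off the work surface, if the arm or the gripper's body presses on something with over 40 N, if the wrist force passes 120 N, or if a joint passes its speed limit or range.

ROBOT

A 6-joint arm with a two-finger parallel gripper is mounted at the origin on the work surface. World frame = base frame: x ahead of the robot, y to its left, z up, the work surface at z = 0. Lengths are in m, angles in rad, forces in N, time in s.
With the tool pointing down it reaches from about 0.375 to 0.9 m from the base axis. Payload 3.1 kg.
Tool frame: the origin (TCP) lies on the mounting face of the last link; the fingertips stand 182 mm ahead of it and the grasp point (between the pads) lies 164 mm ahead of it; z points along the fingers, y is the line along which they close (so a half turn about z gives the same grasp; the last joint's range is limited). The gripper opens to 87 mm and grips with 3 to 60 N. Pads are 19 mm wide; open, the fingers measure 117 mm over their backs; the gripper's body (75 mm by 190 mm) begins 51 mm behind the grasp point.
Start: joints at [-1.315, 0.527, 1.433, -0, 1.181, -0.178], TCP at [0.263, -0.567, 0.405] pointing down, gripper open.
Joint ranges: [-3.08, 3.08], [-0.75, 2.2], [0.22, 2.44], [-1.43, 4.57], [0, 2.65], [-2.85, 2.85]. Speed limits (rad/s): [2.79, 2.79, 3.14, 3.14, 3.14, 3.14].

INTERFACE

Orientations are given as a unit quaternion [x, y, z, w].
In Python, from workcell import sense, snapshot, close_job gives the robot as it stands.
- The arm moves only by the tool apply_moves, never from a script. Its argument "commands" is a list that holds one entry, the list of rows, each a list of 6 numbers: the shift along the world's x, y, z normalised to -1 to 1, where 1 is 0.025 m, then the turn, a rotation vector about the world's x, y, z normalised to -1 to 1, where 1 is 0.08 rad. In form: [[[tx, ty, tz, ax, ay, az], ...]]. A call has 1 to 20 rows; each row shifts and turns the commanded pose from where the row before left it; what a row does not reach is not made up. A row lasts 1/10 s, in which the tool goes at most 50 mm and 8.59 degrees, less where a joint would pass 70% of its speed; a pose out of reach is approached as far as the arm can. A call with a number of a shift or a turn outside -1 to 1 is refused whole. A call with a gripper value outside its range is refused whole. "hand" is the opening, from 0 (shut) to 1 (fully open), set as the call begins (left out, the last holds). The fingers move at their own pace and stop on an object; "grip_force" is the grip in N (left out, the last holds). Time passes only in rows, so rows that do not move let the fingers close. It gives the time, the measured TCP pose, the force, the opening and the grip force at its end, in the units of the state.
- sense(): the state, without advancing time (a new reading comes with each control period).
- snapshot(name): name is "side" or "top"; returns a dict with "image" (480x640x3 uint8, red, green, blue), "z_map" (480x640 float32, m along the optical axis (not along the pixel's ray), 0 where there is no reading), "fx", "fy", "cx", "cy" (pixels), "view" (4x4, takes a point from world to camera coordinates). Camera axes: x right, y up, looking along -z (the intrinsics and any distortion apply to the point x, -y, -z); pixel columns grow to the right and rows downward; lengths in m; the calibration is good to about 2 mm. A picture is of the moment at which its call begins.
- close_job(): hands the job in; it is judged then, once.
The state is a dict: "time_s": time; "q": joint angles; "qvel": joint speeds; "tau": joint torques, N m; "tool_pos": TCP position; "ee_rot": TCP orientation; "contact_force": force on the tool from outside, world axes, zero at the start; "torque": the same for the moment, N m; "gripper_width": finger opening in m; "grip_force": force on a finger pad.
Only numpy, scipy, OpenCV 4.12 (cv2) and the standard library are available. Lean on these libraries where they do the work, as an engineer would, in place of code of your own. Each camera call takes 0.05 s, during which the arm holds its last target. There are 200 camera calls.

## Working session

There is one attempt and no reset: what is moved stays moved. The work goes in short steps, Python scripts to look and compute and a tool call to move; the robot and the scene stay as the last step left them, time stands still between calls to the robot, and variables do not carry over. Pictures are saved under pics/ and viewed, at most 10 in all, crops included, and the job is handed in when it is done.

Besides the shell and the picture viewer there is one more tool, called after "Call:" as name(argument=value, ...), one argument or row to a line, values as JSON. apply_moves: Moves the arm, as the interface text tells. Scaled input: -1 to 1 covers 0.025 m each way for a shift and 0.08 rad each way for a turn. Its arguments: {"type":"object","properties":{"commands":{"type":"array","items":{"type":"array","items":{"type":"array","items":{"type":"number"}}}},"hand":{"type":"number"},"grip_force":{"type":"number"}},"required":["commands"]}

```bash
mkdir -p pics
cat > h.py <<'E'
import numpy as np, cv2
from workcell import sense, snapshot, close_job
def world(s):
    z=s["z_map"].astype(float); v,u=np.mgrid[0:480,0:640]
    x=(u-s["cx"])/s["fx"]*z; y=(v-s["cy"])/s["fy"]*z
    P=np.stack([x,-y,-z,np.ones_like(z)],-1)@np.linalg.inv(np.array(s["view"])).T
    P=P[...,:3]; P[z<=0]=np.nan; return P
E
python3 - <<'E'
from h import *
for n in("top","side"):
    s=snapshot(n); cv2.imwrite(f"pics/{n}0.png",s["image"][...,::-1]); np.savez(f"{n}0.npz",**{k:v for k,v in s.items()})
    print(n,[k for k in s],s["fx"],np.round(s["view"],3).tolist())
print(sense())
E
```

```text
top ['image', 'z_map', 'fx', 'fy', 'cx', 'cy', 'view'] 506.7344375319397 [[-0.02, -1.0, 0.007, -0.021], [0.99, -0.019, 0.14, -0.63], [-0.14, 0.01, 0.99, -0.938], [0.0, 0.0, 0.0, 1.0]]
side ['image', 'z_map', 'fx', 'fy', 'cx', 'cy', 'view'] 482.80584298048143 [[1.0, 0.012, 0.017, -0.605], [-0.02, 0.747, 0.664, -0.037], [-0.005, -0.664, 0.747, -1.089], [0.0, 0.0, 0.0, 1.0]]
{'time_s': 0.1, 'q': array([-1.31550236e+00,  5.28363955e-01,  1.43375044e+00, -2.50132976e-05,
        1.18139377e+00, -1.78464496e-01]), 'qvel': array([-0.00039046, -0.0014295 , -0.00199111, -0.00077325, -0.00052481,
       -0.0010554 ]), 'tau': array([ 3.36227931e-04, -4.40985775e+01, -1.77151054e+01,  6.34458172e-02,
        5.33990655e-02, -6.12280292e-05]), 'tool_pos': array([ 0.26264459, -0.56680382,  0.40388238]), 'ee_rot': array([ 9.76572268e-01,  2.15187566e-01, -4.83399971e-05, -9.56600911e-04]), 'contact_force': array([-1.0171099 ,  0.63339272,  0.01594756]), 'torque': array([-0.06432399,  0.06215013, -0.04740115]), 'grip_force': 0.0, 'gripper_width': 0.08722027417325684}
```

View pics/top0.png

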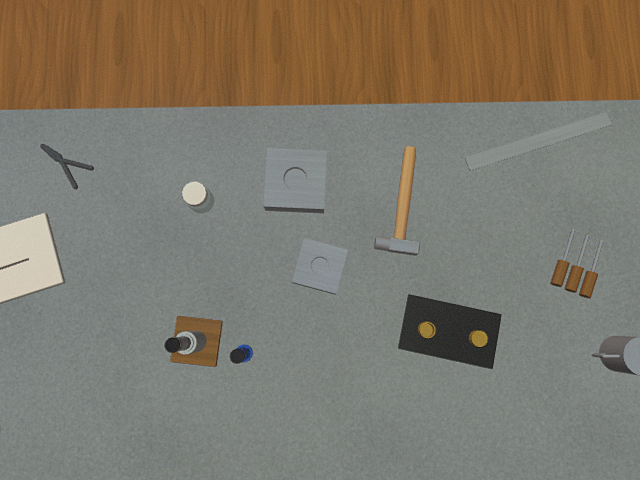

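View pics/side0.png

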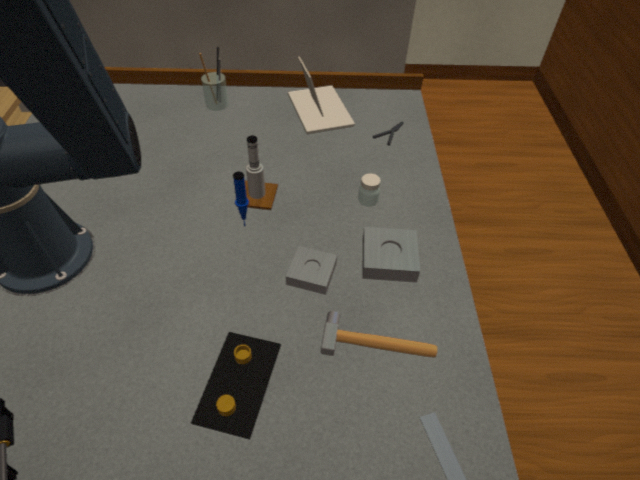

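The top view shows the brass cups at (427,330) and (479,339), the smaller block's pocket at (320,265), the stand and handpiece at about (180,343), and the blue decoy at (240,354). In the side view the cup at (243,354) is the open one, and it matches the top view's (427,330).

Run:
```python
from h import *
D={}
for n in("top","side"):
    s=dict(np.load(f"{n}0.npz")); P=world(s); D[n]=(s,P)
    hsv=cv2.cvtColor(s["image"],cv2.COLOR_RGB2HSV)
    boxes={"top":[(427,330),(479,339)],"side":[(243,354),(226,405)]}[n]
    for (u,v) in boxes:
        sl=np.s_[v-18:v+18,u-18:u+18]
        m=(hsv[sl][...,1]>120)&(hsv[sl][...,2]>50)
        p=P[sl][m]; p=p[np.isfinite(p[:,2])]
        t=p[p[:,2]>0.02]
        c,r=cv2.minEnclosingCircle(t[:,:2].astype(np.float32))
        print(n,(u,v),len(p),"rim",c,r,t.mean(0),"z pct",np.percentile(p[:,2],[2,25,50,75,98]), "centre z",P[v,u])
    # table plane z & pocket
    u,v={"top":(320,265),"side":(313,266)}[n]
    sl=np.s_[v-40:v+40,u-40:u+40]; p=P[sl].reshape(-1,3)
    t=p[(p[:,2]>0.026)&(p[:,2]<0.034)]
    rect=cv2.minAreaRect(t[:,:2].astype(np.float32)); print(n,"block",rect,np.median(t[:,2]),"pocket",P[v,u])
    # pocket pixels: lower inside
    c=np.array(rect[0]); q=p[np.linalg.norm(p[:,:2]-c,axis=1)<0.025]
    lo=q[q[:,2]<0.0275]; print("  low",len(lo),lo.mean(0), cv2.minEnclosingCircle(lo[:,:2].astype(np.float32)))
    # stand/handpiece
    u,v={"top":(185,343),"side":(257,170)}[n]
    p=P[max(v-60,0):v+45,u-40:u+45].reshape(-1,3); p=p[np.isfinite(p[:,2])]
    for lo,hi in((.03,.06),(.06,.09),(.097,.103),(.105,.12),(.12,.14),(.14,.16),(.16,.178),(.178,.19)):
        t=p[(p[:,2]>lo)&(p[:,2]<hi)]
        if len(t)>8:
            print(n,"hp z",lo,hi,len(t),"mean",t.mean(0).round(4),"min",t.min(0).round(4),"max",t.max(0).round(4))
```

```text
top (427, 330) 235 rim (0.47327226400375366, -0.24260251224040985) 0.01599777117371559 [ 0.47286236 -0.24255125  0.02349065] z pct [0.00296607 0.0072412  0.00935023 0.0214577  0.02587653] centre z [ 0.47214868 -0.2461372   0.00830099]
top (479, 339) 254 rim (0.4536548852920532, -0.3422747254371643) 0.01631816290318966 [ 0.45424268 -0.34225408  0.02380762] z pct [0.00360867 0.02173637 0.0232935  0.02476268 0.02749537] centre z [ 0.45330194 -0.34199907  0.02607642]
top block ((0.6019003391265869, -0.03625473380088806), (0.09005029499530792, 0.09036324173212051), 73.9314956665039) 0.02953432332814332 pocket [ 0.60331093 -0.0377438   0.02371087]
  low 265 [ 0.60201064 -0.03628581  0.02407154] ((0.6013960242271423, -0.03728628158569336), 0.024754175916314125)
top hp z 0.03 0.06 72 mean [0.4623 0.192  0.0446] min [0.4407 0.1873 0.03  ] max [0.4801 0.2031 0.0587]
top hp z 0.06 0.09 89 mean [0.4628 0.1925 0.0761] min [0.4407 0.1874 0.0601] max [0.4808 0.2075 0.0897]
top hp z 0.097 0.103 86 mean [0.4617 0.2019 0.0999] min [0.4441 0.1926 0.0971] max [0.4791 0.2198 0.1027]
top hp z 0.105 0.12 2
[... 1421 characters left out ...]
 0.0757] min [0.4268 0.0894 0.0601] max [0.4843 0.2132 0.0899]
side hp z 0.097 0.103 64 mean [0.4572 0.161  0.0997] min [0.4314 0.0904 0.0971] max [0.4791 0.2156 0.103 ]
side hp z 0.105 0.12 105 mean [0.4548 0.1492 0.1126] min [0.431  0.0906 0.1052] max [0.4753 0.2086 0.1199]
side hp z 0.12 0.14 143 mean [0.4539 0.145  0.1303] min [0.431  0.0908 0.1202] max [0.4747 0.2062 0.1399]
side hp z 0.14 0.16 204 mean [0.4503 0.1346 0.1521] min [0.4301 0.0916 0.14  ] max [0.4754 0.2074 0.16  ]
side hp z 0.16 0.178 85 mean [0.4635 0.1982 0.1701] min [0.4315 0.0921 0.1601] max [0.4747 0.2149 0.1779]
side hp z 0.178 0.19 37 mean [0.4636 0.2069 0.1788] min [0.452  0.1936 0.178 ] max [0.4744 0.2161 0.1799]
```

Call:
apply_moves(
  commands=[
    [[0.565, 0.863, -0.413, 0, 0, 0.788], [0.565, 0.863, -0.413, 0, 0, 0.788], [0.565, 0.863, -0.413, 0, 0, 0.788], [0.565, 0.863, -0.413, 0, 0, 0.788], [0.565, 0.863, -0.413, 0, 0, 0.788], [0.565, 0.863, -0.413, 0, 0, 0.788], [0.565, 0.863, -0.413, 0, 0, 0.788], [0.565, 0.863, -0.413, 0, 0, 0.788], [0.565, 0.863, -0.413, 0, 0, 0.788], [0.565, 0.863, -0.413, 0, 0, 0.788], [0.565, 0.863, -0.413, 0, 0, 0.788], [0.565, 0.863, -0.413, 0, 0, 0.788], [0.565, 0.863, -0.413, 0, 0, 0.788], [0.565, 0.863, -0.413, 0, 0, 0.788], [0.565, 0.863, -0.413, 0, 0, 0.788], [0, 0, 0, 0, 0, 0], [0, 0, 0, 0, 0, 0]],
  ],
  hand=0.7,
)

```text
time_s: 1.8
tool_pos: [0.4747, -0.2431, 0.2495]
ee_rot: [0.771, 0.637, -0.0, -0.0]
contact_force: [0.0, 0.2, 0.3]
gripper_width: 0.0608
grip_force: 0.0
```

Call:
apply_moves(
  commands=[
    [[0, 0, -0.727, 0, 0, 0], [0, 0, -0.727, 0, 0, 0], [0, 0, -0.727, 0, 0, 0], [0, 0, 0, 0, 0, 0]],
  ],
)

```text
time_s: 2.2
tool_pos: [0.4736, -0.2444, 0.194]
ee_rot: [0.772, 0.635, -0.0, -0.002]
contact_force: [0.9, -0.3, -0.1]
gripper_width: 0.0608
grip_force: 0.0
```

Call:
apply_moves(
  commands=[
    [[0, 0, 0, 0, 0, 0], [0, 0, 0, 0, 0, 0], [0, 0, 0, 0, 0, 0], [0, 0, 0, 0, 0, 0], [0, 0, 0, 0, 0, 0], [0, 0, 0, 0, 0, 0]],
  ],
  hand=0.2,
  grip_force=4,
)

```text
time_s: 2.8
tool_pos: [0.4747, -0.2435, 0.1959]
ee_rot: [0.771, 0.636, 0.0, 0.0]
contact_force: [-1.1, 0.4, 3.5]
gripper_width: 0.0314
grip_force: 4.0
```

Call:
apply_moves(
  commands=[
    [[0, 0, 0, 0, 0, 0], [0, 0, 0, 0, 0, 0], [0, 0, 0, 0, 0, 0]],
  ],
  hand=0.6,
)

```text
time_s: 3.1
tool_pos: [0.4746, -0.2434, 0.1952]
ee_rot: [0.771, 0.636, -0.0, -0.0]
contact_force: [0.1, 0.2, 0.7]
gripper_width: 0.0471
grip_force: 0.0
```

```bash
python3 -c "
from h import *
s=sense();print(s['q'],s['tool_pos'],s['gripper_width'],s['contact_force'])
s=snapshot('side');cv2.imwrite('pics/s1.png',cv2.resize(s['image'][280:460,140:360,::-1],None,fx=3,fy=3,interpolation=2))
P=world(s);hsv=cv2.cvtColor(s['image'],cv2.COLOR_RGB2HSV)"
```

```text
[-6.83519502e-01  7.43151352e-01  1.80656521e+00  3.50356239e-05
  5.92170819e-01 -4.92226022e-01] [ 0.4745703  -0.24337369  0.19517732] 0.04714981538489214 [0.13534063 0.21861427 0.68446015]
```

View pics/s1.png

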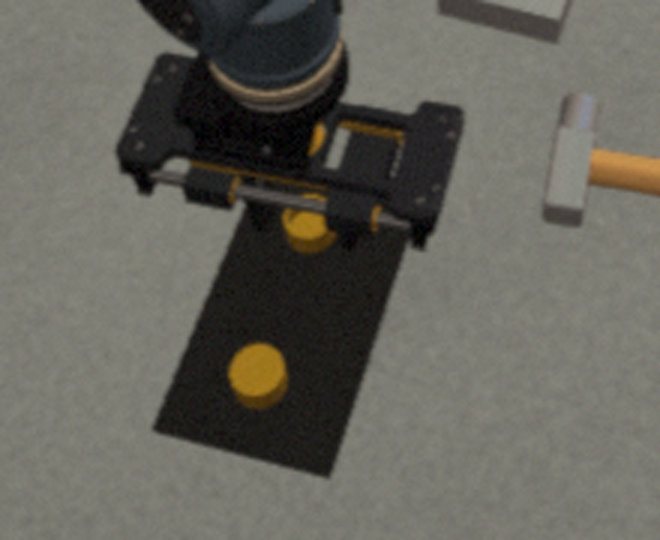

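The cup sits between the open fingers at crop pixel (308,225), and the spare cup is clear at (258,375). I'll turn 90° and squeeze again, so the cup is centred both ways.

Call:
apply_moves(
  commands=[
    [[0, 0, 0, 0, 0, -0.982], [0, 0, 0, 0, 0, -0.982], [0, 0, 0, 0, 0, -0.982], [0, 0, 0, 0, 0, -0.982], [0, 0, 0, 0, 0, -0.982], [0, 0, 0, 0, 0, -0.982], [0, 0, 0, 0, 0, -0.982], [0, 0, 0, 0, 0, -0.982], [0, 0, 0, 0, 0, -0.982], [0, 0, 0, 0, 0, -0.982], [0, 0, 0, 0, 0, -0.982], [0, 0, 0, 0, 0, -0.982], [0, 0, 0, 0, 0, -0.982], [0, 0, 0, 0, 0, -0.982], [0, 0, 0, 0, 0, -0.982], [0, 0, 0, 0, 0, -0.982], [0, 0, 0, 0, 0, -0.982], [0, 0, 0, 0, 0, -0.982], [0, 0, 0, 0, 0, -0.982], [0, 0, 0, 0, 0, -0.982]],
  ],
)

```text
time_s: 5.15
tool_pos: [0.4746, -0.2434, 0.1952]
ee_rot: [0.995, -0.097, -0.0, -0.0]
contact_force: [0.6, -0.6, 0.5]
gripper_width: 0.0523
grip_force: 0.0
```

Call:
apply_moves(
  commands=[
    [[0, 0, 0, 0, 0, 0], [0, 0, 0, 0, 0, 0], [0, 0, 0, 0, 0, 0], [0, 0, 0, 0, 0, 0], [0, 0, 0, 0, 0, 0], [0, 0, 0, 0, 0, 0]],
  ],
  hand=0.2,
  grip_force=15,
)

```text
time_s: 5.75
tool_pos: [0.4746, -0.2435, 0.1953]
ee_rot: [0.995, -0.096, -0.0, -0.0]
contact_force: [0.5, 0.1, -0.1]
gripper_width: 0.0304
grip_force: 15.0
```

Call:
apply_moves(
  commands=[
    [[0, 0, 0.6, 0, 0, 0], [0, 0, 0.8, 0, 0, 0], [0, 0, 0.6, 0, 0, 0], [0, 0, 0, 0, 0, 0], [0, 0, 0, 0, 0, 0]],
  ],
)

```text
time_s: 6.25
tool_pos: [0.4745, -0.2434, 0.2453]
ee_rot: [0.995, -0.096, 0.0, 0.0]
contact_force: [0.6, -0.1, -0.9]
gripper_width: 0.0305
grip_force: 15.0
```

```bash
python3 -c "
from h import *
s=sense();print(s['q'],s['tool_pos'],s['ee_rot'],s['gripper_width'],s['contact_force'])
"
```

```text
[-6.83590020e-01  6.51618582e-01  1.79024651e+00  2.37417121e-06
  6.99342852e-01  1.07894763e+00] [ 0.47452613 -0.24338802  0.24531982] [ 9.95407821e-01 -9.57247729e-02  1.60501874e-04  1.06017171e-04] 0.03045835700965418 [ 0.55911734 -0.06282789 -0.85540204]
```

Call:
apply_moves(
  commands=[
    [[0.516, 0.827, 0, 0, 0, 0], [0.516, 0.827, 0, 0, 0, 0], [0.516, 0.827, 0, 0, 0, 0], [0.516, 0.827, 0, 0, 0, 0], [0.516, 0.827, 0, 0, 0, 0], [0.516, 0.827, 0, 0, 0, 0], [0.516, 0.827, 0, 0, 0, 0], [0.516, 0.827, 0, 0, 0, 0], [0.516, 0.827, 0, 0, 0, 0], [0.516, 0.827, 0, 0, 0, 0], [0, 0, 0, 0, 0, 0], [0, 0, 0, 0, 0, 0]],
  ],
)

```text
time_s: 7.45
tool_pos: [0.6031, -0.0363, 0.2441]
ee_rot: [0.995, -0.095, -0.001, 0.0]
contact_force: [-0.6, -0.9, -0.4]
gripper_width: 0.0309
grip_force: 15.0
```

Run:
```python
from h import *
s=sense();print(s['tool_pos'],s['ee_rot'],s['gripper_width'])
s=snapshot('side'); np.savez("side1.npz",**s); P=world(s)
cv2.imwrite('pics/s2.png',cv2.resize(s['image'][180:330,240:390,::-1],None,fx=4,fy=4,interpolation=2))
t=snapshot('top'); np.savez("top1.npz",**t)
cv2.imwrite('pics/t2.png',cv2.resize(t['image'][200:320,240:400,::-1],None,fx=4,fy=4,interpolation=2))
hsv=cv2.cvtColor(s['image'],cv2.COLOR_RGB2HSV)
m=(hsv[...,1]>120)&(hsv[...,2]>50)&(np.abs(P[...,0]-.603)<.03)&(np.abs(P[...,1]+.04)<.04)&(P[...,2]>.04)&(P[...,2]<.1)
p=P[m];v,u=np.nonzero(m);print(len(p),u.min(),u.max(),v.min(),v.max(),p.min(0),p.max(0),np.median(p,0))
```

```text
[ 0.60311165 -0.03631903  0.24411504] [ 9.95475340e-01 -9.50120594e-02 -1.24722189e-03  2.53375173e-05] 0.03089135636978373Traceback (most recent call last):
  File "<stdin>", line 9, in <module>
    return umr_minimum(a, axis, None, out, keepdims, initial, where)
ValueError: zero-size array to reduction operation minimum which has no identity
```

View pics/s2.png

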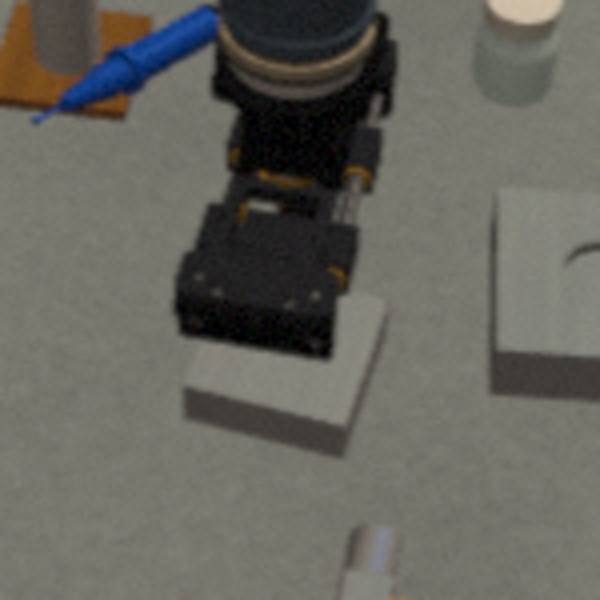

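The gripper hides the cup here, and the blue decoy now appears tilted. I'll check the top view.

View pics/t2.png

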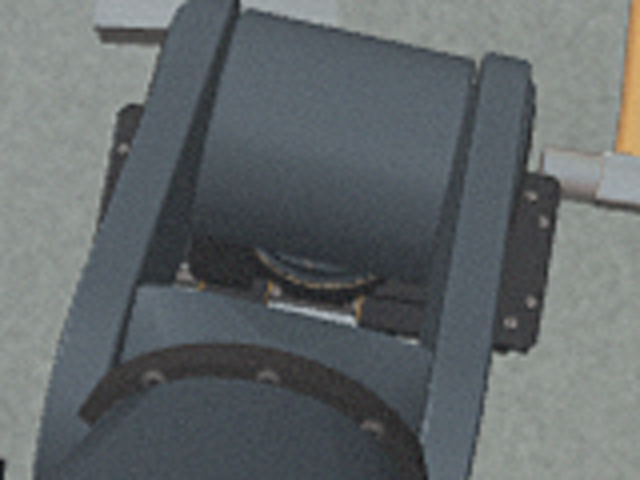

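Call:
apply_moves(
  commands=[
    [[0, 0, 0, 0, 0, 1], [0, 0, 0, 0, 0, 1], [0, 0, 0, 0, 0, 1], [0, 0, 0, 0, 0, 1], [0, 0, 0, 0, 0, 1], [0, 0, 0, 0, 0, 1], [0, 0, 0, 0, 0, 1], [0, 0, 0, 0, 0, 1], [0, 0, 0, 0, 0, 1], [0, 0, 0, 0, 0, 1], [0, 0, 0, 0, 0, 1], [0, 0, 0, 0, 0, 1], [0, 0, 0, 0, 0, 1], [0, 0, 0, 0, 0, 1], [0, 0, 0, 0, 0, 1], [0, 0, 0, 0, 0, 1], [0, 0, 0, 0, 0, 1], [0, 0, 0, 0, 0, 0], [0, 0, 0, 0, 0, 0]],
  ],
)

```text
time_s: 9.45
tool_pos: [0.6032, -0.0376, 0.2452]
ee_rot: [0.835, 0.55, -0.0, -0.0]
contact_force: [0.5, -0.2, -0.9]
gripper_width: 0.0304
grip_force: 15.0
```

Run:
```python
from h import *
s=sense();print(s['tool_pos'],s['ee_rot'],s['gripper_width'],s['q'])
s=snapshot('side'); np.savez("side2.npz",**s); P=world(s)
cv2.imwrite('pics/s3.png',cv2.resize(s['image'][150:300,210:410,::-1],None,fx=4,fy=4,interpolation=2))
t=snapshot('top'); np.savez("top2.npz",**t)
hsv=cv2.cvtColor(s['image'],cv2.COLOR_RGB2HSV)
m=(hsv[...,1]>120)&(hsv[...,2]>40)&(hsv[...,0]<35)&(np.abs(P[...,0]-.603)<.03)&(np.abs(P[...,1]+.04)<.04)&(P[...,2]>.03)&(P[...,2]<.1)
p=P[m];v,u=np.nonzero(m);print(len(p))
if len(p):print(u.min(),u.max(),v.min(),v.max(),p.min(0),p.max(0),np.median(p,0))
```

```text
[ 0.60323176 -0.03756364  0.24519992] [ 8.35033760e-01  5.50198635e-01 -2.24381871e-04 -1.74711513e-04] 0.030442857658383678 [-2.46872177e-01  7.13717827e-01  1.60585025e+00 -1.29682090e-04
  8.22585344e-01  1.58808157e-01]
192
304 317 248 263 [ 0.58741707 -0.05546764  0.05267314] [ 0.6150562  -0.02338543  0.08170748] [ 0.60220591 -0.03517532  0.06423957]
```

View pics/s3.png

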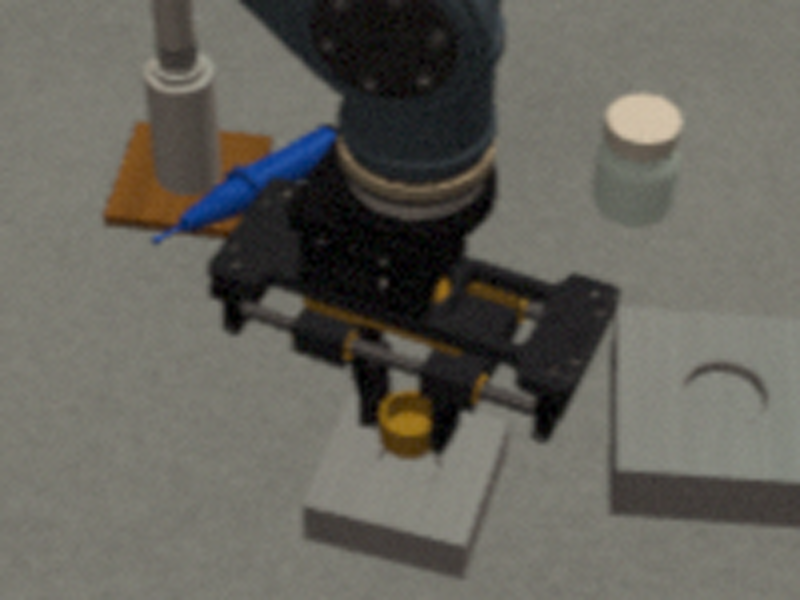

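The side view shows the cup held at crop pixel (405,425), just above the pocket, and the blue decoy lying by the stand. Next I'll measure the cup against the block in the same camera.

```bash
cat >> h.py <<'E'
def proj(s,X):
    X=np.atleast_2d(X); c=np.c_[X,np.ones(len(X))]@np.array(s["view"]).T
    d=-c[:,2]; return np.c_[s["cx"]+s["fx"]*c[:,0]/d, s["cy"]-s["fy"]*c[:,1]/d]
def samp(im,uv): return cv2.remap(im.astype(np.float32),uv[:,0].astype(np.float32)[None],uv[:,1].astype(np.float32)[None],cv2.INTER_CUBIC)[0]
def block_score(s,p,h=.03,hw=.045,d=.0015):
    g=cv2.GaussianBlur(cv2.cvtColor(s["image"],cv2.COLOR_RGB2GRAY).astype(np.float32),(0,0),.8)
    x,y,th=p; R=np.array([[np.cos(th),-np.sin(th)],[np.sin(th),np.cos(th)]]); tot=0
    t=np.linspace(-.9,.9,60)*hw
    for k in range(4):
        a=k*np.pi/2; Q=np.array([[np.cos(a),-np.sin(a)],[np.sin(a),np.cos(a)]])
        f=[np.c_[(np.c_[np.full(60,hw+e),t]@Q.T@R.T)+[x,y],np.full(60,h)] for e in(d,-d)]
        tot+=abs((samp(g,proj(s,f[0]))-samp(g,proj(s,f[1]))).mean())
    return tot
E
python3 - <<'E'
from h import *
from scipy.optimize import minimize
L=lambda n:{k:v for k,v in np.load(n+".npz").items()}
for n,x0 in(("top0",(.602,-.0365)),("side0",(.605,-.037))):
    s=L(n); best=None
    for dx in(-.002,0,.002):
        for dy in(-.002,0,.002):
            r=minimize(lambda p:-block_score(s,(p[0],p[1],p[2])),[x0[0]+dx,x0[1]+dy,np.radians(74)],method="Nelder-Mead",options=dict(initial_simplex=[[x0[0]+dx,x0[1]+dy,1.29],[x0[0]+dx+.002,x0[1]+dy,1.29],[x0[0]+dx,x0[1]+dy+.002,1.29],[x0[0]+dx,x0[1]+dy,1.31]]))
            if best is None or r.fun<best.fun: best=r
    print(n,"block",best.x,best.fun)
# cup: saturation mask fit
def cupfit(s,zrim,x0,box,umax,vmin):
    hsv=cv2.cvtColor(s["image"],cv2.COLOR_RGB2HSV); b=((hsv[...,1]>110)&(hsv[...,2]>40)&(hsv[...,0]<35)).astype(np.float32)
    rgb=s["image"].astype(np.float32); br=np.clip((rgb[...,0]-rgb[...,2])/60,0,1)
    a=np.linspace(0,2*np.pi,60); ring=np.c_[np.cos(a),np.sin(a)]*.016
    u0,u1,v0,v1=box
    def cost(p):
        X=np.r_[np.c_[ring+p,np.full(60,zrim)],np.c_[ring+p,np.full(60,zrim-.02)]]
        q=(proj(s,X)-[u0,v0]+.5)*8-.5
        m=np.zeros(((v1-v0)*8,(u1-u0)*8),np.uint8); cv2.fillConvexPoly(m,cv2.convexHull(q.round().astype(np.int32)),1)
        m=cv2.GaussianBlur(cv2.resize(m.astype(np.float32),None,fx=1/8,fy=1/8,interpolation=cv2.INTER_AREA),(0,0),.5)
        e=(m-br[v0:v1,u0:u1])**2; U,V=np.meshgrid(range(u0,u1),range(v0,v1))
        return e[(U<=umax)&(V>=vmin)].sum()
    G=[(cost((x0[0]+i*.0005,x0[1]+j*.0005)),x0[0]+i*.0005,x0[1]+j*.0005) for i in range(-10,11) for j in range(-10,11)]
    return sorted(G)[:3]
print("held cup, true (.6032,-.0376):",cupfit(L("side2"),.0745,(.6032,-.0376),(290,330,235,275),315,252))
print("initial cup side:",cupfit(L("side0"),.024,(.475,-.2435),(220,265,335,375),264,352))
print("initial cup top:",cupfit(L("top0"),.024,(.474,-.2435),(405,450,310,352),450,310))
E
```

```text
top0 block [ 0.60293802 -0.03682789  1.28883957] -58.50536346435547
side0 block [ 0.60339494 -0.03768003  1.29309898] -57.38904571533203
held cup, true (.6032,-.0376): [(np.float32(13.579891), 0.6036999999999999, -0.0386), (np.float32(13.654785), 0.6032, -0.0381), (np.float32(13.702567), 0.6036999999999999, -0.0381)]
initial cup side: [(np.float32(7.5949125), 0.475, -0.2435), (np.float32(7.8974915), 0.475, -0.243), (np.float32(8.065168), 0.4745, -0.2435)]
initial cup top: [(np.float32(6.9842424), 0.4735, -0.244), (np.float32(7.139698), 0.4735, -0.2435), (np.float32(7.376939), 0.474, -0.244)]
```

Call:
apply_moves(
  commands=[
    [[0, 0.02, -0.4, 0, 0, 0], [0, 0, -0.45, 0, 0, 0], [0, 0, -0.1, 0, 0, 0], [0, 0, -0.1, 0, 0, 0], [0, 0, 0, 0, 0, 0]],
  ],
)

```text
time_s: 10.05
tool_pos: [0.6035, -0.0361, 0.2184]
ee_rot: [0.834, 0.551, -0.0, -0.0]
contact_force: [0.8, 0.3, -0.5]
gripper_width: 0.0304
grip_force: 15.0
```

Call:
apply_moves(
  commands=[
    [[0, 0, -0.06, 0, 0, 0], [0, 0, -0.06, 0, 0, 0], [0, 0, 0, 0, 0, 0]],
  ],
)

```text
time_s: 10.35
tool_pos: [0.6035, -0.0361, 0.2161]
ee_rot: [0.834, 0.551, -0.0, -0.0]
contact_force: [-0.6, 0.1, -0.2]
gripper_width: 0.0309
grip_force: 15.0
```

Call:
apply_moves(
  commands=[
    [[0, 0, -0.04, 0, 0, 0], [0, 0, 0, 0, 0, 0], [0, 0, 0, 0, 0, 0]],
  ],
)

```text
time_s: 10.65
tool_pos: [0.6036, -0.0361, 0.2153]
ee_rot: [0.834, 0.551, 0.0, -0.0]
contact_force: [0.3, -0.5, 2.2]
gripper_width: 0.0309
grip_force: 15.0
```

Call:
apply_moves(
  commands=[
    [[0, 0, 0, 0, 0, 0], [0, 0, 0, 0, 0, 0], [0, 0, 0, 0, 0, 0], [0, 0, 0, 0, 0, 0]],
  ],
  hand=0.65,
)

```text
time_s: 11.05
tool_pos: [0.6036, -0.0363, 0.215]
ee_rot: [0.834, 0.551, 0.0, 0.0]
contact_force: [0.0, -0.1, -0.5]
gripper_width: 0.0526
grip_force: 0.0
```

Call:
apply_moves(
  commands=[
    [[0, 0, 0.5, 0, 0, 0], [0, 0, 1, 0, 0, 0], [-0.5, 0.6, 1, 0, 0, 0], [-0.5, 0.9, 1, 0, 0, 0], [-0.5, 0.9, 1, 0, 0, 0], [-0.5, 0.9, 1, 0, 0, 0], [-0.5, 0.9, 1, 0, 0, 0]],
  ],
  hand=0.7,
)

```text
time_s: 11.75
tool_pos: [0.5403, 0.0696, 0.3796]
ee_rot: [0.834, 0.551, 0.0, 0.0]
contact_force: [0.5, 0.1, 0.2]
gripper_width: 0.0607
grip_force: 0.0
```

Run:
```python
from h import *
s=sense();print(s['tool_pos'],s['ee_rot'],s['gripper_width'],s['q'])
s=snapshot('side'); np.savez("side3.npz",**s); P=world(s)
a=cv2.resize(s['image'][225:305,265:355,::-1],None,fx=4,fy=4,interpolation=2)
t=snapshot('top'); np.savez("top3.npz",**t)
b=cv2.resize(t['image'][225:305,275:365,::-1],None,fx=4,fy=4,interpolation=2)
cv2.imwrite('pics/c3.png',np.hstack([a,b])); cv2.imwrite("pics/st3.png",s["image"][...,::-1])
for n,s in(("side",s),("top",t)):
    P=world(s);rgb=s["image"].astype(float);m=(rgb[...,0]-rgb[...,2]>45)&(np.hypot(P[...,0]-.603,P[...,1]+.037)<.025)
    p=P[m];print(n,len(p))
    if len(p):
        r=p[p[:,2]>.04];print(np.percentile(p[:,2],[5,50,95]),cv2.minEnclosingCircle(r[:,:2].astype(np.float32)))
```

```text
[0.54030703 0.06957278 0.37957469] [8.34289631e-01 5.51326140e-01 4.41358008e-04 3.24528036e-04] 0.06069630380214222 [-7.71396465e-02  4.52290287e-01  1.66207402e+00  3.46726714e-05
  1.02613309e+00  3.25732638e-01]
side 176
[0.02510022 0.03532078 0.0432897 ] ((0.6052794456481934, -0.0379830040037632), 0.01690276339650154)
top 202
[0.02512695 0.02870978 0.04511345] ((0.6024349331855774, -0.037006352096796036), 0.01570388302206993)
```

View pics/c3.png

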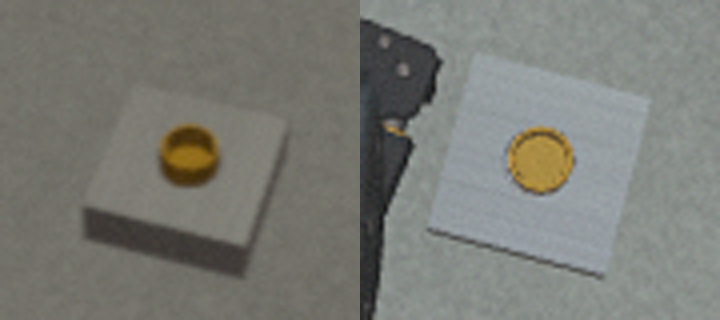

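The cup sits home in the pocket, with its rim at about 0.044 m and its floor at about 0.028 m. Next I'll check that the slanted pose is reachable and move over the handpiece.

Run:
```python
import numpy as np
from scipy.optimize import least_squares,fsolve
S=np.array([(.5284,1.4337,.615,.404),(.743,1.8066,.522,.195),(.6516,1.7902,.522,.2453),(.7137,1.60585,.594,.2452),(.4523,1.662,.5336,.3796)])
f=lambda p,q2,q3:(p[0]+p[1]*np.sin(q2)+p[2]*np.sin(q2+q3)+p[4]*np.cos(q2+q3),p[3]+p[1]*np.cos(q2)+p[2]*np.cos(q2+q3)-p[4]*np.sin(q2+q3))
def res(p):
    r,z=f(p,S[:,0],S[:,1]);return np.r_[r-S[:,2],z-S[:,3],.02*(p[4]),.02*p[0]]
r=least_squares(res,[0,.4,.4,.1,0]);p=r.x;print(p,abs(r.fun).max())
for d in(.08,.12,.16,.2):
    rw=.398-.707*d; zw=.261+.707*d-d
    q=fsolve(lambda q:np.array(f(p,*q))-[rw,zw],[.3,1.9]);print(d,q,"q5",2.356-q.sum(),np.array(f(p,*q))-[rw,zw])
```

```text
[0.00082766 0.58414426 0.39168015 0.15215855 0.1116002 ] 0.0022320039480139553
0.08 [0.5697498  2.23158757] q5 -0.44533737629585746 [ 3.66373598e-14 -1.08774101e-13]
0.12 [0.60498813 2.30791714] q5 -0.556905267951302 [-3.88578059e-16  1.49880108e-15]
0.16 [0.65646692 2.3864326 ] q5 -0.6868995236490614 [-2.93098879e-14  5.17808019e-13]
0.2 [0.73158114 2.46891203] q5 -0.8444931765575658 [-2.99760217e-15 -4.82114348e-14]
```

Call:
apply_moves(
  commands=[
    [[-0.394, 0.692, 0.03, 0, 0, 0.948], [-0.394, 0.692, 0.03, 0, 0, 0.948], [-0.394, 0.692, 0.03, 0, 0, 0.948], [-0.394, 0.692, 0.03, 0, 0, 0.948], [-0.394, 0.692, 0.03, 0, 0, 0.948], [-0.394, 0.692, 0.03, 0, 0, 0.948], [-0.394, 0.692, 0.03, 0, 0, 0.948], [-0.394, 0.692, 0.03, 0, 0, 0.948], [0, 0, 0, 0, 0, 0], [0, 0, 0, 0, 0, 0]],
  ],
)

```text
time_s: 12.85
tool_pos: [0.4626, 0.2069, 0.3835]
ee_rot: [0.632, 0.775, -0.0, 0.0]
contact_force: [-0.0, 0.0, 0.5]
gripper_width: 0.0608
grip_force: 0.0
```

Outward pitching would run out of joint 5's range, so I'll tilt sideways instead, with the TCP on the +y side pointing down and towards -y. Descending to grasp now.

Call:
apply_moves(
  commands=[
    [[-0.04, 0.04, -0.66, 0, 0, 0], [0, 0, -0.66, 0, 0, 0], [0, 0, -0.66, 0, 0, 0], [0, 0, -0.66, 0, 0, 0], [0, 0, -0.66, 0, 0, 0], [0, 0, 0, 0, 0, 0], [0, 0, 0, 0, 0, 0]],
  ],
)

```text
time_s: 13.55
tool_pos: [0.462, 0.2075, 0.301]
ee_rot: [0.632, 0.775, -0.0, 0.0]
contact_force: [-0.2, 0.2, 0.3]
gripper_width: 0.0608
grip_force: 0.0
```

Call:
apply_moves(
  commands=[
    [[0, 0, 0, 0, 0, 0], [0, 0, 0, 0, 0, 0], [0, 0, 0, 0, 0, 0], [0, 0, 0, 0, 0, 0], [0, 0, 0, 0, 0, 0], [0, 0, 0, 0, 0, 0], [0, 0, 0, 0, 0, 0], [0, 0, 0, 0, 0, 0]],
  ],
  hand=0.1,
  grip_force=35,
)

```text
time_s: 14.35
tool_pos: [0.4614, 0.2083, 0.3013]
ee_rot: [0.631, 0.775, 0.0, 0.0]
contact_force: [-0.5, 0.3, 1.9]
gripper_width: 0.0237
grip_force: 35.0
```

Call:
apply_moves(
  commands=[
    [[0, 0, 0.3, 0, 0, 0], [0, 0, 0.6, 0, 0, 0], [0, 0, 0.6, 0, 0, 0], [0, 0, 0.6, 0, 0, 0], [0, 0, 0.6, 0, 0, 0], [0, 0, 0.6, 0, 0, 0], [0, 0, 0.6, 0, 0, 0], [0, 0, 0.6, 0, 0, 0], [0, 0, 0.6, 0, 0, 0], [0, 0, 0.3, 0, 0, 0], [0, 0, 0, 0, 0, 0], [0, 0, 0, 0, 0, 0]],
  ],
)

```text
time_s: 15.55
tool_pos: [0.4609, 0.2081, 0.4356]
ee_rot: [0.631, 0.775, -0.0, -0.0]
contact_force: [-0.5, 0.2, -1.7]
gripper_width: 0.0232
grip_force: 35.0
```

Run:
```python
from h import *
q=sense();print(q['tool_pos'],q['ee_rot'],q['gripper_width'],q['q'],q['contact_force'],q['torque'])
s=snapshot('side'); np.savez("side4.npz",**s)
cv2.imwrite('pics/s4.png',cv2.resize(s['image'][60:260,160:410,::-1],None,fx=3,fy=3,interpolation=2))
```

```text
[0.46093786 0.20810876 0.43564877] [ 6.31391564e-01  7.75463976e-01 -4.45835808e-04 -3.40370723e-04] 0.02316842712703618 [ 2.02819496e-01  3.27990630e-01  1.68894185e+00 -4.04860836e-05
  1.12578140e+00 -1.26633478e-03] [-0.49772077  0.22545554 -1.74026261] [-0.00129086 -0.10065305  0.01563713]
```

View pics/s4.png

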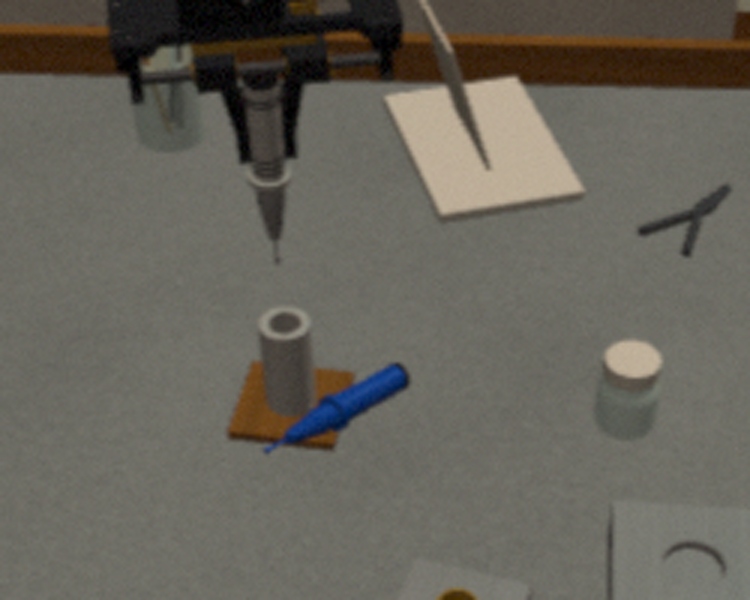

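The handpiece hangs straight in the gripper, fully out of the tube (burr at crop (277,262), tube mouth at (285,322)). Now I'll transfer it and tilt.

Call:
apply_moves(
  commands=[
    [[0.44, -0.141, 0, 0, 0, -0.839], [0.44, -0.141, 0, 0, 0, -0.839], [0.44, -0.141, -0.2, 0, 0, -0.839], [0.44, -0.141, -0.36, -0.98, 0, 0], [0.44, -0.141, -0.36, -0.98, 0, 0], [0.44, -0.141, -0.36, -0.98, 0, 0], [0.44, -0.141, -0.36, -0.98, 0, 0], [0.44, -0.141, -0.36, -0.98, 0, 0], [0.44, -0.141, -0.36, -0.98, 0, 0], [0.44, -0.141, -0.36, -0.98, 0, 0], [0.44, -0.141, -0.36, -0.98, 0, 0], [0.44, -0.141, -0.36, -0.98, 0, 0], [0.44, -0.141, -0.36, -0.98, 0, 0], [0, 0, 0, 0, 0, 0], [0, 0, 0, 0, 0, 0], [0, 0, 0, 0, 0, 0]],
  ],
)

```text
time_s: 17.2
tool_pos: [0.6038, 0.1625, 0.3412]
ee_rot: [0.653, 0.655, -0.27, 0.269]
contact_force: [-0.3, -0.6, -1.6]
gripper_width: 0.0233
grip_force: 35.0
```

```bash
cat > st.py <<'E'
from h import *
from scipy.spatial.transform import Rotation as R
q=sense();z=R.from_quat(q['ee_rot']).as_matrix()
print(q['tool_pos'],z.round(3).tolist(),q['q'].round(3),q['gripper_width'],q['contact_force'])
print("tip",q['tool_pos']+.281*z[:,2])
E
python3 st.py
```

```text
[0.60384035 0.16247315 0.34116933] [[-0.003, 1.0, -0.001], [0.709, 0.002, -0.705], [-0.705, -0.002, -0.709]] [ 0.221  0.681  1.442 -0.787  1.329  0.54 ] 0.023347732885919993 [-0.3224261  -0.59870719 -1.63209933]
tip [ 0.60369879 -0.03564322  0.14189343]
```

Call:
apply_moves(
  commands=[
    [[0, 0, -0.5, 0, 0, 0], [0, 0, -0.7, 0, 0, 0], [0, 0, -0.6, 0, 0, 0], [0, 0, -0.3, 0, 0, 0], [0, 0, 0, 0, 0, 0], [0, 0, 0, 0, 0, 0]],
  ],
)

```text
time_s: 17.8
tool_pos: [0.6044, 0.1623, 0.2882]
ee_rot: [0.652, 0.654, -0.271, 0.27]
contact_force: [-0.0, -0.3, -2.4]
gripper_width: 0.0233
grip_force: 35.0
```

```bash
cat > look.py <<'E'
exec(open("st.py").read())
import sys
n=sys.argv[1]; tip=q['tool_pos']+.281*z[:,2]
out=[]
for c in("side","top"):
    s=snapshot(c); np.savez(c+n+".npz",**s); P=world(s)
    u,v=proj(s,tip)[0]; print(c,"pred tip px",u,v,"pocket px",proj(s,[.6036,-.0363,.03])[0])
    u0,v0=max(int(u)-40,0),max(int(v)-45,0); im=cv2.resize(s["image"][v0:v0+90,u0:u0+80,::-1],(400,450),interpolation=cv2.INTER_CUBIC)
    cv2.circle(im,(int((u-u0+.5)*5),int((v-v0+.5)*5)),6,(0,0,255),1); out.append(im)
cv2.imwrite(f"pics/l{n}.png",np.hstack(out))
E
python3 look.py 5
```

```text
[0.60440816 0.1623494  0.2882255 ] [[-0.003, 1.0, -0.0], [0.708, 0.002, -0.706], [-0.706, -0.002, -0.708]] [ 0.221  0.752  1.469 -0.809  1.261  0.614] 0.02325716491503854 [-0.03274187 -0.27587017 -2.37576879]
tip [ 0.60431861 -0.03615726  0.08933835]
side pred tip px 312.231978101644 246.63324480171937 pocket px [311.41853393 264.5305851 ]
top pred tip px 319.55487068861436 260.5259241415559 pocket px [319.29905791 264.51157475]
```

View pics/l5.png

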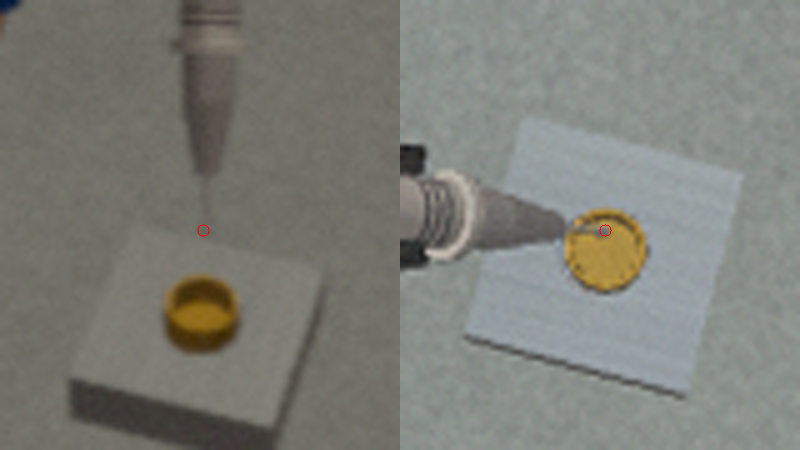

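The burr tip appears at the predicted pixel in both views (red circles at (204,230) and (605,230)). I'll lower the last 25 mm.

Call:
apply_moves(
  commands=[
    [[0, 0, -0.3, 0, 0, 0], [0, 0, -0.4, 0, 0, 0], [0, 0, -0.3, 0, 0, 0], [0, 0, 0, 0, 0, 0], [0, 0, 0, 0, 0, 0], [0, 0, 0, 0, 0, 0], [0, 0, 0, 0, 0, 0]],
  ],
)

```text
time_s: 18.6
tool_pos: [0.6044, 0.1624, 0.2639]
ee_rot: [0.653, 0.654, -0.27, 0.27]
contact_force: [0.0, -0.5, -1.2]
gripper_width: 0.0235
grip_force: 35.0
```

```bash
python3 look.py 6; python3 -c "
from h import *
print(np.abs(sense()['qvel']).max())"
```

```text
[0.60444391 0.16242591 0.2639271 ] [[-0.002, 1.0, 0.001], [0.708, 0.002, -0.706], [-0.706, -0.001, -0.708]] [ 0.221  0.787  1.478 -0.82   1.23   0.648] 0.023511307328054124 [ 0.04138691 -0.54083487 -1.19317108]
tip [ 0.60460104 -0.03598278  0.06494226]
side pred tip px 312.163981430467 254.10013711006115 pocket px [311.41853393 264.5305851 ]
top pred tip px 319.31643675009184 261.92261896369905 pocket px [319.29905791 264.51157475]
0.001584328557687214
```

View pics/l6.png

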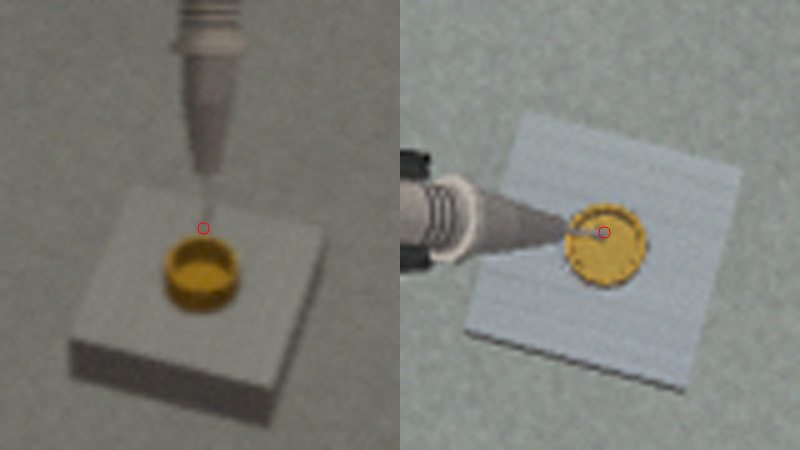

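The burr tip is about 21 mm above the middle of the cup's mouth (red circles at (204,228) and (604,232)), and the cup is still home. Handing in.

```bash
python3 -c "
from workcell import close_job
print(close_job())"
```

```text
the job is handed in; nothing more can be done
None
```

I put the open cup fully home in the smaller block's pocket and let go. I handed in at about 18.7 s, with the handpiece held still at 45°, burr down, its tip about 21 mm above the cup's mouth; no verdict came back, and the blue decoy toppled during the run.

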